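# Collect the large spacer rings on the carry bar

### The arm

A 7-joint arm with a two-finger parallel gripper is mounted at the origin on the work surface. World frame = base frame: x ahead of the robot, y to its left, z up, the work surface at z = 0. Lengths are in mm, angles in rad, forces in N, time in s.
With the tool pointing down it reaches from about 350 to 775 mm from the base axis. Payload 3.1 kg.
Tool frame: the origin (TCP) lies at the very end of the fingers, on their centre line; the grasp point (between the pads) lies 19 mm behind it; z points along the fingers, y is the line along which they close (so a half turn about z gives the same grasp; the last joint's range is limited). The gripper opens to 85 mm and grips with 20 to 120 N. Pads are 22 mm wide; open, the fingers measure 114 mm over their backs; the gripper's body (76 mm by 85 mm) begins 54 mm behind the grasp point. The pads swing forward as they close: fully open they stand 13 mm farther back than shut.
Start: joints at [-1.17, 0.311, 0.014, 1.512, -0.004, 1.319, -0.027], TCP at [235.635, 496.984, 231.304] pointing down, gripper open.
Joint ranges: [-2.7, 2.7], [-0.3, 1.91], [-1.27, 1.3], [0.12, 2.57], [-1.44, 4.58], [0.2, 2.03], [-3.05, 3.05]. Speed limits (rad/s): [2.79, 2.79, 3.14, 3.14, 3.14, 3.14, 3.14].

### API

Orientations are given as a unit quaternion [x, y, z, w].
In Python, from cell import env gives the robot as it stands.
- The arm moves only by the tool send_rows, never from a script. Its argument "deltas" is text: rows parted by semicolons, each of 5 numbers parted by spaces: the shift along the world's x, y, z in m, then the turn about the world's z in rad, then the opening, from -1 (shut) to 1 (fully open), so that 0 is half open. A call has exactly 8 rows; each row is the pose to reach, as a shift and turn from the pose commanded when the call began; what a row does not reach only later rows make up. A row lasts 1/8 s, in which the tool goes at most 62.5 mm and 10.7 degrees, less where a joint would pass 70% of its speed; a pose out of reach is approached as far as the arm can. A call with a gripper value outside its range is refused whole. The fingers move at their own pace and stop on an object; "squeeze" is the grip in N (left out, the last holds). Time passes only in rows, so rows that repeat a pose let the fingers close, or fill a call up. It gives the time, the measured TCP pose, the force, the opening and the grip force at its end, in the units of the state.
- env.state(): the state, without advancing time (a new reading comes with each control period).
- env.grab_frame(name): name is "scene" or "top"; returns the picture (420x560x3 uint8, red, green, blue); there is no depth.
- env.get_calibration(name): a dict with "K" (3x3 intrinsics, pixels), "pose" (4x4, takes a point from camera to world coordinates). Camera axes: x right, y down, z forward; pixel columns grow to the right and rows downward; lengths in mm; the calibration is good to about 2 mm. A picture is of the moment at which its call begins. get_calibration takes no time and is no camera call.
- env.finish_job(): hands the job in; it is judged then, once.
Trained networks look in the newest picture that a camera, given by its name, has taken for a name from the list of things; names that differ only in an ending like _2 or _b are one class to them, and where a whole thing is asked for, a point or a joint stands for the part that bears it (a point fixed in the world has none). Each returns a list of dicts, best first, with "score" (0 to 1); they miss things now and then, are a little off and sometimes report something else, mostly with a low value. They report only what shows in the picture. A call takes as long as a camera call. They do not tell look-alikes from the thing itself.
- env.find_in(camera, target): "extent" ([centre column, centre row, width, height] as shares, 0 to 1, of the picture: columns of its width, rows of its height, round what is visible of it).
- env.mark_of(camera, target): "position" ([row, column] as shares, 0 to 1, of the picture: columns of its width, rows of its height: a listed point, or the origin of a listed thing).
The state is a dict: "t": time; "qpos": joint angles; "dq": joint speeds; "joint_efforts": joint torques, N m; "ee_pos": TCP position; "eef_rot": TCP orientation; "ft_force": force on the tool from outside, world axes, zero at the start; "ft_torque": the same for the moment, N m; "width": finger opening in mm; "finger_force": force on a finger pad.
Only numpy, scipy, OpenCV 4.12 (cv2) and the standard library are available. Lean on these libraries where they do the work, as an engineer would, in place of code of your own. Each camera call takes 0.05 s, during which the arm holds its last target. There are 200 camera calls.

### The job

Take the carry bar with the black handle from its stand, thread it through both of the large rings that stand on edge in one of the two wooden blocks (the other block holds small rings), and lift the two off together. Then lay the bar back in both forks of the stand the way it lay before, with both rings hanging on it between the forks, and let go.

Things in the scene. Friction and masses are not known exactly. Their poses are not given: they have to be found in the camera images.
- bar: carry bar: round steel rod, diameter 10, with a square black handle (18 x 18, 40 long) on one end; 105 g. It starts level in the stand's forks, axis 108 above the table. Origin: on the axis in the handle, where to grip it from above. y runs along the bar: handle from y = +25 to -15, bare rod from there to the free tip at y = -150. z up; the handle's flat sides face -x and +x.
- ring_a: large aluminium ring, outer diameter 80, bore 44, 10 thick, 90 g, on edge in a slot of a wooden block (100 x 76, 35 high, all below the bore). Origin: centre of the bore, 60 above the table; y: bore axis, level. The two large rings share one axis, 24 apart. ring_a is the one at the +y side, where the handle end points. The like block with two small rings (outer 56, bore 24) is not meant; the blocks may change places.
- ring_b: large aluminium ring, outer diameter 80, bore 44, 10 thick, 90 g, on edge in a slot of a wooden block (100 x 76, 35 high, all below the bore). Origin: centre of the bore, 60 above the table; y: bore axis, level. The two large rings share one axis, 24 apart. ring_b is the one at the -y side. The like block with two small rings (outer 56, bore 24) is not meant; the blocks may change places.
- stand: fixed stand: steel foot 70 (x) by 120 (y), 10 high, two posts with V-forks (45 degrees a side, 8 thick) at y = -45 and +45; prong tips 56 apart, 127 above the table. Origin: centre of the foot's underside; z up. The bar at rest lies along the stand's y axis, axis 108 above the table, its origin at y = +82, handle outside the +y fork. 82 clear between the forks.
Not all that is in view belongs to the job. Leave any pink or yellow look-alike of the ring_b alone.

How it is judged:
By the outcome, as a careful person would: the job done as asked, in the order asked, and still so for the second after the job is handed in, with the robot touching nothing.
It also fails if it takes over 56 s, if anything falls off the work surface, if the arm or the gripper's body presses on something with over 40 N, if the wrist force passes 120 N, or if a joint passes its speed limit or range.

## Working session

There is one attempt and no reset: what is moved stays moved. The work goes in short steps, Python scripts to look and compute and a tool call to move; the robot and the scene stay as the last step left them, time stands still between calls to the robot, and variables do not carry over. Pictures are saved under pics/ and viewed, at most 13 in all, crops included, and the job is handed in when it is done.

Besides the shell and the picture viewer there is one more tool, called after "Request:" by a JSON object that holds its "op" and its "data", one argument or row to a line. send_rows: Moves the arm, as the interface text tells. Its arguments: {"type":"object","properties":{"deltas":{"type":"string"},"squeeze":{"type":"number"}},"required":["deltas"]}

```bash
mkdir -p pics; python3 - <<'E'
from cell import env
import cv2,numpy as np
s=env.state();print(s['t'],s['ee_pos'],s['eef_rot'],s['width'])
for c in ['scene','top']:
    im=env.grab_frame(c);cv2.imwrite(f'pics/{c}0.png',im[:,:,::-1])
    k=env.get_calibration(c);print(c,np.round(k['K'],1).tolist(),np.round(k['pose'],3).tolist())
    for t in ['bar','ring_a','stand']:
        print(t,[(np.round(d['position'],3).tolist(),round(d['score'],2)) for d in env.mark_of(c,t)])
E
```

```text
0.0 [235.33620136 496.28917221 230.20182267] [ 2.19555580e-01  9.75599263e-01 -1.17477675e-03 -2.14841214e-04] 85.49016937316594
scene [[512.9, 0.0, 271.7], [0.0, 512.9, 208.9], [0.0, 0.0, 1.0]] [[-0.884, 0.365, -0.292, 915.139], [0.467, 0.683, -0.562, 536.459], [-0.006, -0.633, -0.774, 789.424], [0.0, 0.0, 0.0, 1.0]]
bar [([0.454, 0.707], 0.96)]
ring_a [([0.646, 0.73], 0.76), ([0.63, 0.325], 0.73), ([0.477, 0.647], 0.71), ([0.43, 0.539], 0.67), ([0.564, 0.548], 0.66), ([0.585, 0.567], 0.64)]
stand [([0.474, 0.648], 0.92)]
top [[387.5, 0.0, 272.7], [0.0, 387.5, 212.8], [0.0, 0.0, 1.0]] [[-0.024, -0.981, 0.194, 506.244], [-1.0, 0.021, -0.019, 19.997], [0.014, -0.194, -0.981, 756.752], [0.0, 0.0, 0.0, 1.0]]
bar [([0.784, 0.382], 0.66)]
ring_a [([0.546, 0.399], 0.89), ([0.286, 0.469], 0.84), ([0.55, 0.38], 0.69), ([0.631, 0.531], 0.61), ([0.714, 0.282], 0.59)]
stand [([0.771, 0.469], 0.71)]
```

View pics/top0.png

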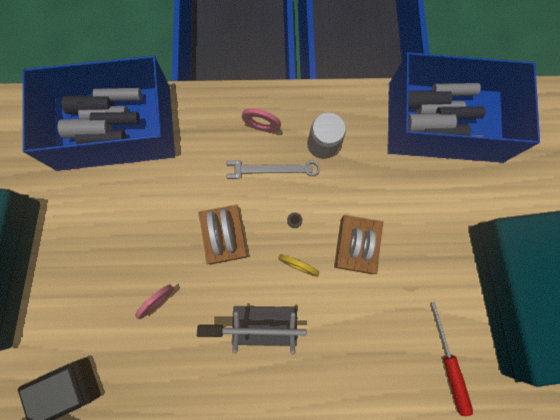

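View pics/scene0.png

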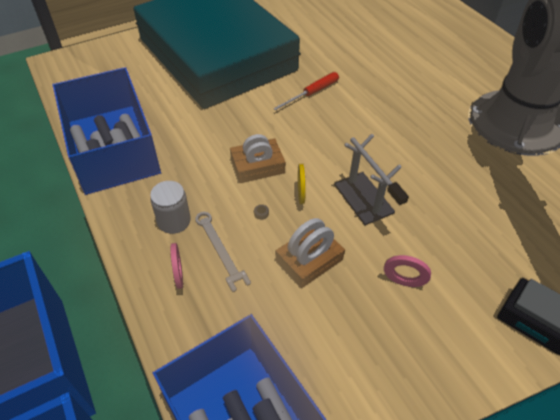

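```bash
cat > h.py <<'E'
from cell import env
import cv2,numpy as np
def cal(c):
    k=env.get_calibration(c);return np.array(k['K']),np.array(k['pose'])
def proj(c,P):
    K,T=cal(c);p=(np.atleast_2d(P)-T[:3,3])@T[:3,:3];u=p@K.T;return u[:,:2]/u[:,2:]
def onz(c,uv,z):
    K,T=cal(c);d=T[:3,:3]@np.linalg.solve(K,[uv[0],uv[1],1]);o=T[:3,3];return o+d*(z-o[2])/d[2]
def crop(im,x0,y0,w,h,f):
    return cv2.resize(im[y0:y0+h,x0:x0+w],None,fx=f,fy=f,interpolation=cv2.INTER_CUBIC)
E
python3 - <<'E'
from h import *
T=cv2.imread('pics/top0.png');S=cv2.imread('pics/scene0.png')
a=crop(T,190,190,80,100,5);b=crop(S,270,205,80,100,5)
cv2.imwrite('pics/c1.png',np.hstack([a,b]))
a=crop(T,190,295,130,65,6);b=crop(S,330,130,90,0+95,5)
a=crop(T,190,290,130,75,6)
cv2.imwrite('pics/c2.png',a)
for uv in [(213,231),(223,229)]: print('top',onz('top',uv,60).round(1))
for uv in [(307,237),(317,246)]: print('scene',onz('scene',uv,60).round(1))
print('bar',onz('top',(.382*560,.784*420),108).round(1),onz('scene',(.707*560,.454*420),108).round(1))
print('tip',onz('top',(306,332),108).round(1))
E
```

```text
top [612.7 115.6  60. ]
top [616.   97.5  60. ]
scene [615.4  92.9  60. ]
scene [609.9 117.7  60. ]
bar [445.7 106.6 108. ] [445.8 108.7 108. ]
tip [437.7 -41.4 108. ]
```

View pics/c1.png

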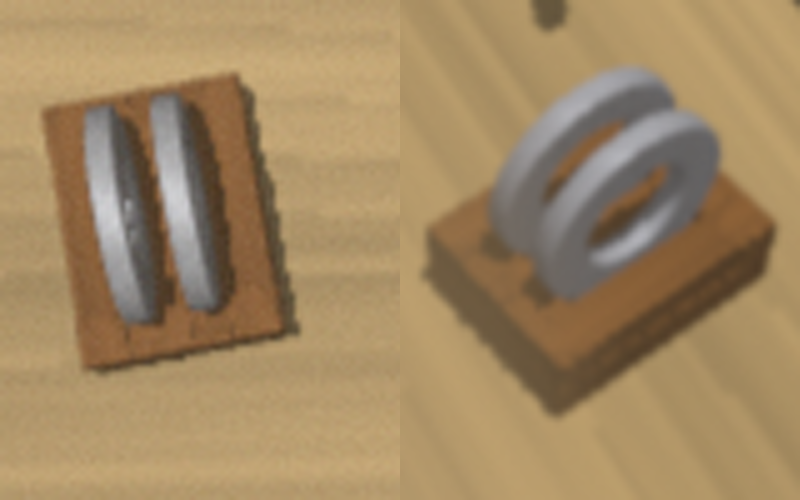

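View pics/c2.png

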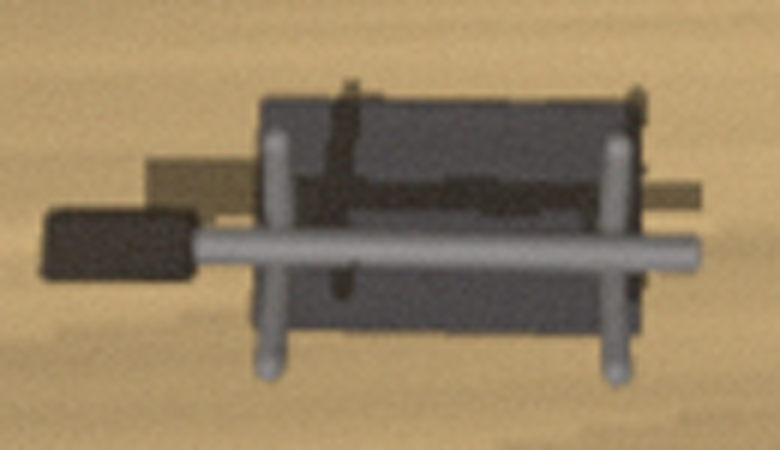

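```bash
python3 - <<'E'
from h import *
from scipy.optimize import least_squares
R=lambda a:np.array([[np.cos(a),-np.sin(a),0],[np.sin(a),np.cos(a),0],[0,0,1]])
def fit(obs,x0):
    def res(p,full=False):
        r=[]
        for c,uv,L in obs: r.append(proj(c,R(p[2]*.01)@np.array(L)+[p[0],p[1],0])[0]-uv)
        return np.ravel(r)
    s=least_squares(res,x0);print(s.x[:2].round(1),'yaw',(s.x[2]*.01).round(4),'res',s.fun.reshape(-1,2).round(1).tolist());return s.x
px=lambda a,f,o:((a[0]+.5)/f-.5+o[0],(a[1]+.5)/f-.5+o[1])
t1=lambda *a:px(a,5,(190,190)); s1=lambda *a:px(a,5,(270,205)); t2=lambda *a:px(a,6,(190,290))
tb=[('top',t1(44,107),(50,38,35)),('top',t1(239,74),(50,-38,35)),('top',t1(285,332),(-50,-38,35)),('top',t1(85,368),(-50,38,35))]
# scene corners: decide by projection
sb=[]
p=fit(tb,[614,105,10])
for L in [(50,38,35),(50,-38,35),(-50,-38,35),(-50,38,35)]:
    u=proj('scene',R(p[2]*.01)@np.array(L)+[p[0],p[1],0])[0]; print(L,((u-[270,205]+.5)*5-.5+[400,0]).round(0))
for n,L in [('a',(0,12,60)),('b',(0,-12,60))]:
    for c in('top','scene'): print(n,c,(proj(c,R(p[2]*.01)@np.array(L)+[p[0],p[1],0])[0]).round(1))
print('bar');b=fit([('top',t2(42,244),(0,25,108)),('top',t2(194,246),(0,-15,108)),('top',t2(699,253),(0,-150,108))],[445,107,5])
print('stand');fit([('top',t2(275,135),(28,45,127)),('top',t2(615,142),(28,-45,127)),('top',t2(270,372),(-28,45,127)),('top',t2(617,378),(-28,-45,127))],[442,25,5])
S=cv2.imread('pics/scene0.png');T=cv2.imread('pics/top0.png')
q=p; f=lambda L:R(q[2]*.01)@np.array(L)+[q[0],q[1],0]
th=np.linspace(0,2*np.pi,80)
def draw(I,c,ox,oy,w,h,F):
    J=crop(I,ox,oy,w,h,F)
    for y in(17,7,-7,-17):
        for r in(22,40):
            if abs(y)==17*0: pass
            P=np.array([f((r*np.cos(t),y,60+r*np.sin(t))) for t in th]);cv2.polylines(J,[np.int32((proj(c,P)-[ox,oy]+.5)*F)],True,(0,255,0) if y>0 else (0,0,255),1)
    P=np.array([f(L) for L in [(50,38,35),(50,-38,35),(-50,-38,35),(-50,38,35)]]);cv2.polylines(J,[np.int32((proj(c,P)-[ox,oy]+.5)*F)],True,(255,0,0),1)
    return J
cv2.imwrite('pics/o1.png',np.hstack([draw(T,'top',190,190,80,100,5),draw(S,'scene',270,205,80,100,5)]))
E
```

```text
[611.8 101.7] yaw 0.1607 res [[-0.2, 0.2], [0.4, -0.3], [0.2, -0.1], [-0.4, 0.2]]
(50, 38, 35) [564. 362.]
(50, -38, 35) [429. 217.]
(-50, -38, 35) [643.  83.]
(-50, 38, 35) [781. 217.]
a top [214.1 232.5]
a scene [315.8 244.2]
b top [227.2 230.1]
b scene [307.  235.4]
bar
[443.9 108.8] yaw -0.0387 res [[0.3, 0.0], [-0.0, 0.0], [-0.3, -0.0]]
stand
[441.1  26.6] yaw -0.039 res [[-0.0, 1.2], [0.5, 0.9], [-0.4, -0.9], [-0.0, -1.1]]
```

View pics/o1.png

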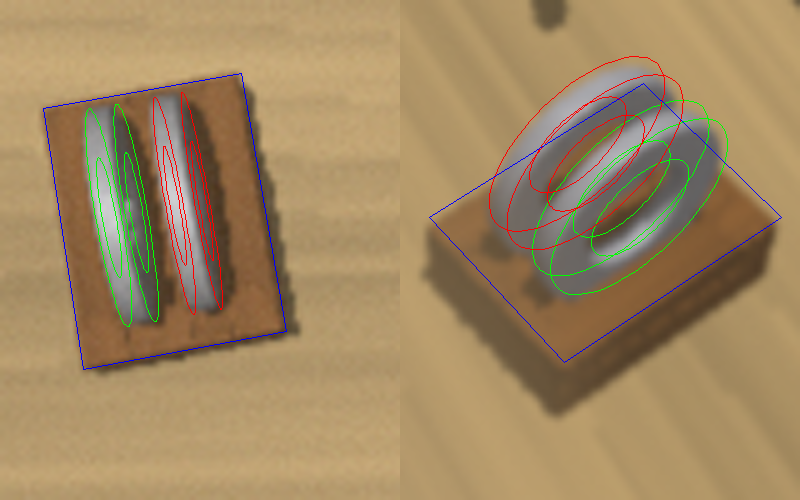

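The top and scene views show the large rings on the block at top px (223,234), which is world about (612,102) with yaw 0.16. The bar lies in the stand with its handle at top px (210,331), which is about (444,109) with yaw −0.039. The networks' marks agree with the fits to about 3 mm. I'll move above the handle first.

Request:
{"op": "send_rows", "data": {
  "deltas": "0.026 -0.0485 0 -0.146 1; 0.052 -0.097 0 -0.292 1; 0.078 -0.1455 0 -0.438 1; 0.104 -0.194 0 -0.584 1; 0.13 -0.2425 -0.01 -0.73 1; 0.156 -0.291 -0.02 -0.876 1; 0.182 -0.3395 -0.035 -1.022 1; 0.2084 -0.388 -0.051 -1.167 1",
  "squeeze": 100
}}

```text
t: 1.4
ee_pos: [444.9, 107.7, 180.4]
eef_rot: [0.722, 0.692, 0.001, 0.0]
ft_force: [0.6, -0.5, -0.6]
width: 85.4
finger_force: 0.0
```

Request:
{"op": "send_rows", "data": {
  "deltas": "0 0 0 0 1; 0 0 -0.01 0 1; 0 0 -0.03 0 1; 0 0 -0.05 0 1; 0 0 -0.07 0 1; 0 0 -0.085 0 1; 0 0 -0.091 0 1; 0 0 -0.091 0 1"
}}

```text
t: 2.4
ee_pos: [443.9, 109.4, 89.2]
eef_rot: [0.72, 0.694, -0.0, -0.0]
ft_force: [-0.3, -0.2, 0.6]
width: 85.3
finger_force: 0.0
```

Request:
{"op": "send_rows", "data": {
  "deltas": "0 0 0 0 -0.2; 0 0 0 0 -0.4; 0 0 0 0 -0.6; 0 0 0 0 -0.8; 0 0 0 0 -1; 0 0 0 0 -1; 0 0 0 0 -1; 0 0 0 0 -1"
}}

```text
t: 3.4
ee_pos: [445.4, 109.2, 89.8]
eef_rot: [0.721, 0.693, 0.001, 0.001]
ft_force: [4.9, -0.4, 1.1]
width: 16.5
finger_force: 98.0
```

Request:
{"op": "send_rows", "data": {
  "deltas": "0 0 0 0 -1; 0 0 0.005 0 -1; 0 0 0.015 0 -1; 0 0 0.03 0 -1; 0 0 0.05 0 -1; 0 0 0.07 0 -1; 0 0 0.08 0 -1; 0 0 0.08 0 -1"
}}

```text
t: 4.4
ee_pos: [444.3, 109.1, 170.1]
eef_rot: [0.721, 0.693, 0.001, 0.0]
ft_force: [-0.7, -0.2, -1.2]
width: 16.5
finger_force: 97.8
```

```bash
python3 - <<'E'
from h import *
S=env.grab_frame('scene')[:,:,::-1];T=env.grab_frame('top')[:,:,::-1]
cv2.imwrite('pics/g1.png',np.hstack([cv2.resize(T[140:420,120:400],(400,400)),cv2.resize(S[50:330,240:520],(400,400))]))
s=env.state();print(s['ee_pos'],s['width'])
for uv in [(155,301)]: print('pink',onz('top',uv,20).round(0))
for P in [(582,292,40),(640,292,60),(525,292,40),(582,310,100)]: print(P,proj('top',P).round(0))
E
```

```text
[443.35953664 108.87478855 168.79575995] 16.45502125110328
pink [491. 227.  20.]
(582, 292, 40) [[118. 251.]]
(640, 292, 60) [[116. 218.]]
(525, 292, 40) [[117. 283.]]
(582, 310, 100) [[ 94. 248.]]
```

View pics/g1.png

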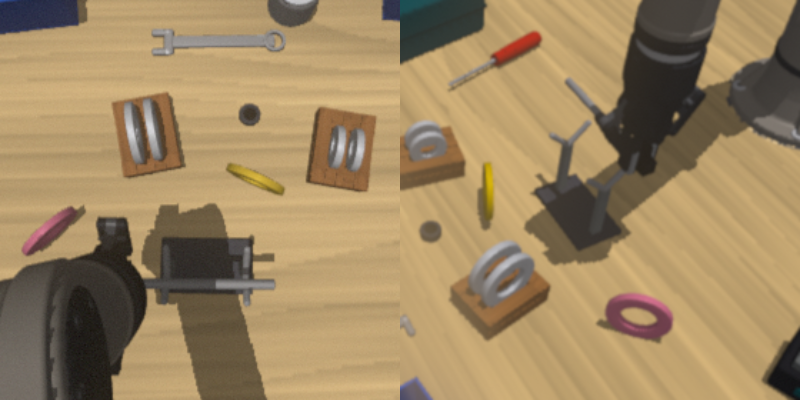

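Request:
{"op": "send_rows", "data": {
  "deltas": "0.012 0.016 0.005 0 -1; 0.035 0.046 0.005 0.03 -1; 0.06 0.079 0.005 0.08 -1; 0.085 0.112 0.005 0.13 -1; 0.11 0.145 0.005 0.17 -1; 0.13 0.172 0.003 0.19 -1; 0.138 0.183 0 0.198 -1; 0.138 0.183 0 0.198 -1"
}}

```text
t: 5.5
ee_pos: [581.2, 291.8, 167.5]
eef_rot: [0.649, 0.761, -0.002, -0.0]
ft_force: [-1.2, -0.9, -1.9]
width: 16.3
finger_force: 97.8
```

Request:
{"op": "send_rows", "data": {
  "deltas": "0 0 -0.005 0 -1; 0 0 -0.02 0 -1; 0 0 -0.045 0 -1; 0 0 -0.07 0 -1; 0 0 -0.095 0 -1; 0 0 -0.115 0 -1; 0 0 -0.127 0 -1; 0 0 -0.128 0 -1"
}}

```text
t: 6.5
ee_pos: [581.0, 291.2, 40.1]
eef_rot: [0.649, 0.761, -0.001, -0.0]
ft_force: [0.1, -0.3, -1.5]
width: 16.5
finger_force: 97.8
```

```bash
python3 - <<'E'
from h import *
S=env.grab_frame('scene')[:,:,::-1];T=env.grab_frame('top')[:,:,::-1]
s=env.state();p=s['ee_pos'];q=s['eef_rot'];print(p,q)
y=np.arctan2(2*q[1]**2-1,2*q[0]*q[1]);print('yaw',y)
cv2.imwrite('pics/g2raw.png',T)
T=T.copy();S=S.copy()
A=crop(T,90,190,160,100,5);B=crop(S,240,200,160,150,5)[:,:]
for I,c,o in[(A,'top',(90,190)),(B,'scene',(240,200))]:
    for d in(-15,-150,-192-12,-192+12):
        P=np.array(p)+[np.sin(y)*-d,np.cos(y)*d,19];u=(proj(c,P)[0]-o+.5)*5;cv2.circle(I,tuple(int(v) for v in u),3,(0,255,0),-1)
cv2.imwrite('pics/g2.png',cv2.resize(np.vstack([A,B[:700]]),(400,600)) if 0 else np.hstack([cv2.resize(A,(400,250)),cv2.resize(B,(400,375))[:250]]))
E
```

```text
[582.39275122 291.95603332  41.82351353] [6.48780675e-01 7.60975298e-01 4.25310858e-04 2.24193211e-04]
yaw 0.1588338577062935
```

View pics/g2.png

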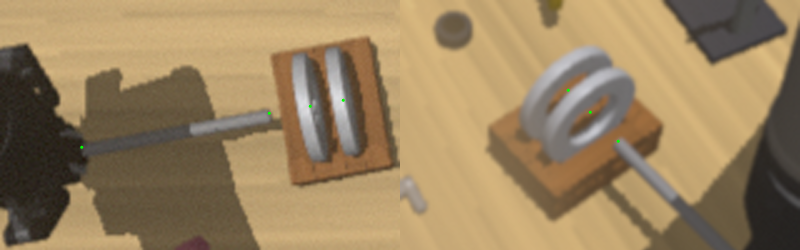

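Request:
{"op": "send_rows", "data": {
  "deltas": "0.001 -0.005 0 0 -1; 0.002 -0.013 0 0 -1; 0.0035 -0.022 0 0 -1; 0.005 -0.031 0 0 -1; 0.0065 -0.04 0 0 -1; 0.0075 -0.047 0 0 -1; 0.008 -0.05 0 0 -1; 0.008 -0.05 0 0 -1"
}}

```text
t: 7.6
ee_pos: [590.1, 241.8, 41.3]
eef_rot: [0.649, 0.761, 0.0, -0.0]
ft_force: [-0.9, 0.7, -0.3]
width: 16.6
finger_force: 97.8
```

```bash
python3 - <<'E'
from h import *
S=env.grab_frame('scene')[:,:,::-1];T=env.grab_frame('top')[:,:,::-1]
cv2.imwrite('pics/g3.png',np.hstack([crop(T,150,190,100,100,4),crop(S,270,200,100,100,4)]))
E
```

```text
(no output)
```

View pics/g3.png

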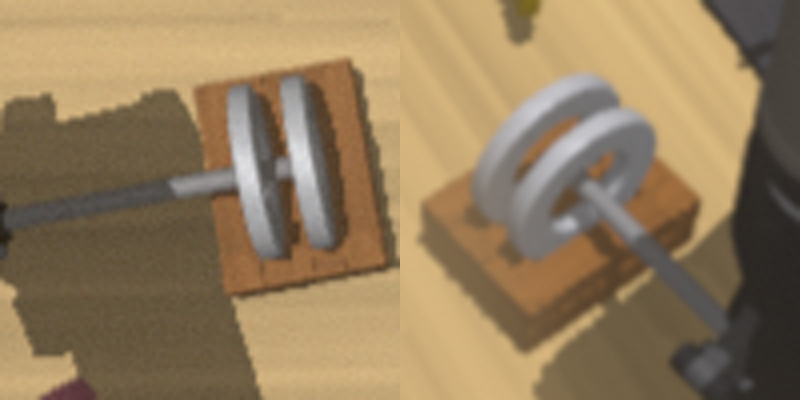

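The tip is centred in the first bore and visible between the rings at top crop px (283,168), with no contact force. I'll continue threading.

Request:
{"op": "send_rows", "data": {
  "deltas": "0.001 -0.005 0 0 -1; 0.002 -0.013 0 0 -1; 0.004 -0.024 0 0 -1; 0.006 -0.036 0 0 -1; 0.0075 -0.047 0 0 -1; 0.009 -0.056 0 0 -1; 0.0096 -0.06 0 0 -1; 0.0096 -0.06 0 0 -1"
}}

```text
t: 8.7
ee_pos: [599.7, 181.8, 41.4]
eef_rot: [0.649, 0.761, 0.0, -0.0]
ft_force: [-0.1, 0.8, -1.8]
width: 16.3
finger_force: 97.8
```

Request:
{"op": "send_rows", "data": {
  "deltas": "0 0 0.004 0 -1; 0 0 0.008 0 -1; 0 0 0.012 0 -1; 0 0 0.016 0 -1; 0 0 0.02 0 -1; 0 0 0.025 0 -1; 0 0 0.03 0 -1; 0 0 0.03 0 -1"
}}

```text
t: 9.7
ee_pos: [600.0, 182.1, 71.9]
eef_rot: [0.649, 0.761, 0.0, 0.0]
ft_force: [-0.0, -0.4, -2.4]
width: 16.4
finger_force: 97.6
```

```bash
python3 - <<'E'
from h import *
S=env.grab_frame('scene')[:,:,::-1];T=env.grab_frame('top')[:,:,::-1]
print(env.state()['ee_pos'],env.state()['ft_force'])
cv2.imwrite('pics/g4.png',np.hstack([crop(T,160,190,100,100,4),crop(S,270,190,100,100,4)]))
E
```

```text
[599.56134768 181.99339689  71.27153314] [ 0.2411608   0.17767589 -2.62048824]
```

View pics/g4.png

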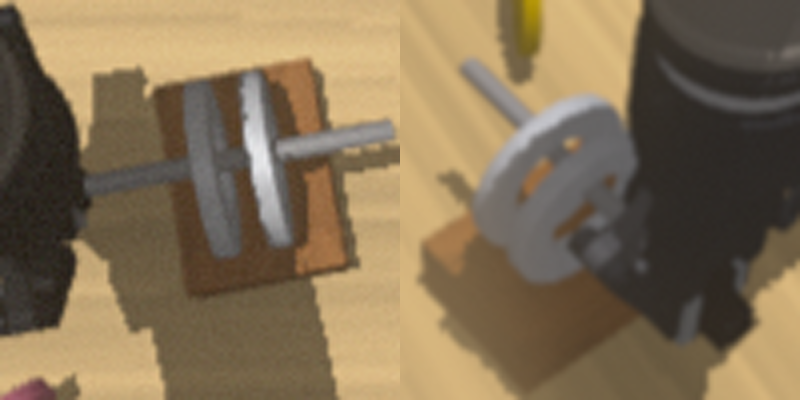

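Both rings hang on the rod and are rising out of the slots, with the tip past them at top crop px (390,130). I'll lift on and carry them above the stand.

Request:
{"op": "send_rows", "data": {
  "deltas": "0 0 0.007 0 -1; 0 0 0.018 0 -1; 0 0 0.035 0 -1; 0 0 0.055 0 -1; 0 0 0.08 0 -1; 0 0 0.105 0 -1; 0 0 0.123 0 -1; 0 0 0.13 0 -1"
}}

```text
t: 10.8
ee_pos: [600.8, 182.0, 204.1]
eef_rot: [0.649, 0.761, 0.002, 0.001]
ft_force: [0.6, -0.5, -2.8]
width: 16.2
finger_force: 97.7
```

Request:
{"op": "send_rows", "data": {
  "deltas": "-0.004 -0.002 0 -0.005 -1; -0.012 -0.006 0 -0.015 -1; -0.022 -0.01 0 -0.03 -1; -0.034 -0.016 0 -0.045 -1; -0.046 -0.022 0 -0.06 -1; -0.058 -0.027 0 -0.075 -1; -0.07 -0.033 0 -0.09 -1; -0.082 -0.039 0 -0.104 -1"
}}

```text
t: 11.8
ee_pos: [516.8, 142.6, 201.3]
eef_rot: [0.688, 0.726, 0.0, 0.0]
ft_force: [0.7, 1.0, -2.3]
width: 15.9
finger_force: 97.8
```

Request:
{"op": "send_rows", "data": {
  "deltas": "-0.012 -0.006 0 -0.015 -1; -0.024 -0.011 0 -0.03 -1; -0.035 -0.016 0 -0.045 -1; -0.046 -0.021 0 -0.06 -1; -0.056 -0.026 0 -0.073 -1; -0.064 -0.03 0 -0.084 -1; -0.07 -0.033 0 -0.092 -1; -0.0737 -0.0346 0 -0.094 -1"
}}

```text
t: 12.8
ee_pos: [443.7, 108.2, 201.4]
eef_rot: [0.721, 0.693, 0.0, 0.0]
ft_force: [-0.1, 0.5, -2.2]
width: 16.5
finger_force: 97.7
```

```bash
python3 - <<'E'
from h import *
S=env.grab_frame('scene')[:,:,::-1];T=env.grab_frame('top')[:,:,::-1]
s=env.state();q=s['eef_rot'];print(s['ee_pos'],s['ft_force'],np.arctan2(2*q[1]**2-1,2*q[0]*q[1]))
cv2.imwrite('pics/g5.png',np.hstack([crop(T,160,270,200,150,2),cv2.resize(crop(S,300,70,150,150,2),(400,400))[:300]]) if 0 else np.hstack([crop(T,190,290,130,130,3),crop(S,290,60,130,130,3)]))
E
```

```text
[443.75355849 108.29260761 201.37900402] [ 0.11465893  0.12923999 -2.93753523] -0.03901434500534786
```

View pics/g5.png

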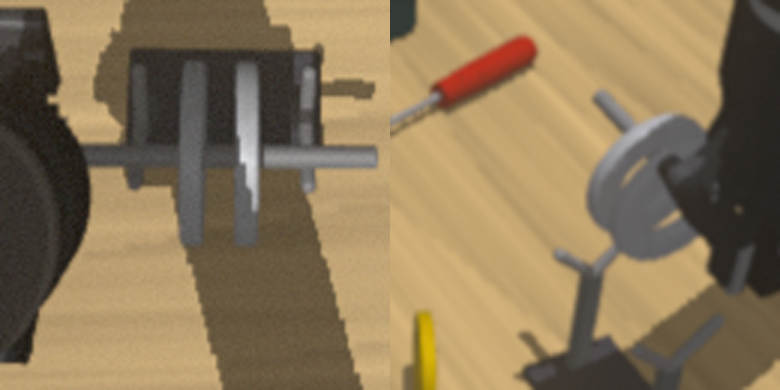

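Both rings hang midway between the forks at top crop px (193,155) and (247,155), and the bar is over the stand axis. I'll lower it.

Request:
{"op": "send_rows", "data": {
  "deltas": "0 0 -0.005 0 -1; 0 0 -0.015 0 -1; 0 0 -0.028 0 -1; 0 0 -0.042 0 -1; 0 0 -0.055 0 -1; 0 0 -0.067 0 -1; 0 0 -0.075 0 -1; 0 0 -0.08 0 -1"
}}

```text
t: 13.9
ee_pos: [443.9, 108.4, 120.8]
eef_rot: [0.721, 0.693, -0.0, -0.0]
ft_force: [-0.2, -0.4, -3.2]
width: 16.5
finger_force: 97.7
```

Request:
{"op": "send_rows", "data": {
  "deltas": "0 0 -0.004 0 -1; 0 0 -0.009 0 -1; 0 0 -0.014 0 -1; 0 0 -0.019 0 -1; 0 0 -0.024 0 -1; 0 0 -0.028 0 -1; 0 0 -0.031 0 -1; 0 0 -0.031 0 -1"
}}

```text
t: 14.9
ee_pos: [445.1, 108.4, 90.6]
eef_rot: [0.721, 0.693, 0.001, 0.001]
ft_force: [1.7, 0.3, -2.4]
width: 16.5
finger_force: 97.8
```

```bash
python3 - <<'E'
from h import *
S=env.grab_frame('scene')[:,:,::-1];T=env.grab_frame('top')[:,:,::-1]
s=env.state();print(s['ee_pos'],s['ft_force'],s['ft_torque'])
cv2.imwrite('pics/g6.png',np.hstack([crop(T,190,290,130,130,3),crop(S,310,110,130,130,3)]))
E
```

```text
[444.98218748 108.42581577  90.68438849] [ 2.2051321  -0.38270346 -2.25217689] [ 0.19712074 -0.53076809  0.02631372]
```

View pics/g6.png

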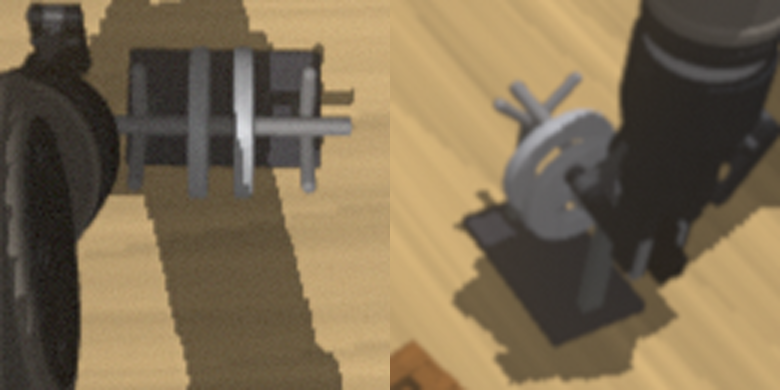

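Request:
{"op": "send_rows", "data": {
  "deltas": "0.0005 0 0 0 -1; 0.001 0 0 0 -1; 0.0015 0 -0.0005 0 -1; 0.0015 0 -0.001 0 -1; 0.0015 0 -0.0015 0 -1; 0.0015 0 -0.0015 0 -1; 0.0015 0 -0.0015 0 -1; 0.0015 0 -0.0015 0 -1"
}}

```text
t: 16.0
ee_pos: [445.7, 108.4, 89.4]
eef_rot: [0.721, 0.693, 0.0, 0.0]
ft_force: [-0.7, 1.0, 5.1]
width: 16.6
finger_force: 99.0
```

The stand now carries the bar (+5 N). I'll open slowly, then rise.

Request:
{"op": "send_rows", "data": {
  "deltas": "0 0 0 0 -0.5; 0 0 0 0 -0.4; 0 0 0 0 -0.2; 0 0 0 0 0; 0 0 0 0 0.3; 0 0 0 0 0.6; 0 0 0 0 0.9; 0 0 0 0 0.9",
  "squeeze": 20
}}

```text
t: 17.0
ee_pos: [445.5, 108.4, 88.8]
eef_rot: [0.721, 0.693, 0.0, 0.0]
ft_force: [0.2, 0.2, 0.8]
width: 80.8
finger_force: 0.0
```

Request:
{"op": "send_rows", "data": {
  "deltas": "0 0 0.005 0 0.9; 0 0 0.015 0 0.9; 0 0 0.03 0 0.9; 0 0 0.05 0 0.9; 0 0 0.08 0 0.9; 0 0 0.11 0 0.9; 0 0 0.135 0 0.9; 0 0 0.15 0 0.9"
}}

```text
t: 18.0
ee_pos: [446.2, 108.5, 241.2]
eef_rot: [0.721, 0.693, 0.002, 0.001]
ft_force: [0.1, 0.8, -0.2]
width: 81.2
finger_force: 0.0
```

Request:
{"op": "send_rows", "data": {
  "deltas": "0 0.02 0.01 0 0.9; 0 0.06 0.01 0 0.9; 0 0.1 0.01 0 0.9; 0 0.14 0.01 0 0.9; 0 0.18 0.01 0 0.9; 0 0.21 0.01 0 0.9; 0 0.22 0.01 0 0.9; 0 0.22 0.01 0 0.9"
}}

```text
t: 19.0
ee_pos: [445.3, 327.9, 248.6]
eef_rot: [0.721, 0.693, -0.001, 0.0]
ft_force: [0.7, -1.0, 1.0]
width: 81.2
finger_force: 0.0
```

```bash
python3 - <<'E'
from h import *
S=env.grab_frame('scene')[:,:,::-1];T=env.grab_frame('top')[:,:,::-1]
s=env.state();print(s['t'],s['ee_pos'],s['width'],s['ft_force'])
cv2.imwrite('pics/g7.png',np.hstack([crop(T,190,290,130,130,3),crop(S,310,110,130,130,3)]))
E
```

```text
19.1 [446.05123056 326.39449504 248.95221068] 81.51360457481904 [-0.63504756 -0.66604311  0.10814925]
```

View pics/g7.png

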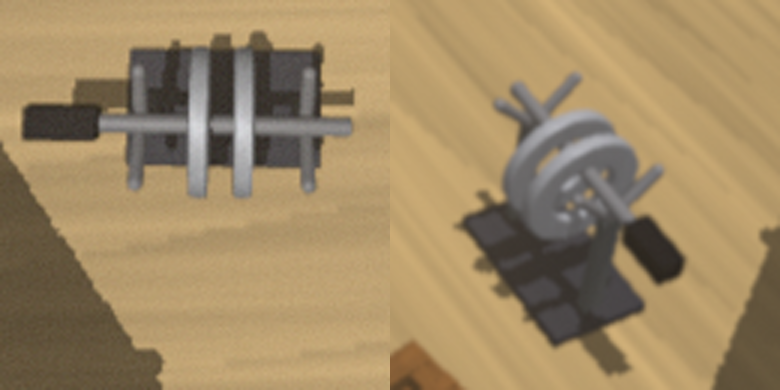

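The bar lies in both forks as before, with both rings hanging between them at top crop px (198,123) and (243,123), and the gripper is clear.

```bash
python3 -c "
from cell import env
print(env.finish_job())"
```

```text
the job is handed in; nothing more can be done
None
```

The bar is back in both forks of the stand with both large rings hanging on it between the forks, the gripper let go and clear, and the job was handed in at about 19 s; no verdict was returned.

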